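# Load a pin strip into the feeder magazine and shut its rail

### The arm

A 7-joint arm with a two-finger parallel gripper is mounted at the origin on the work surface. World frame = base frame: x ahead of the robot, y to its left, z up, the work surface at z = 0. Lengths are in m, angles in rad, forces in N, time in s.
With the tool pointing down it reaches from about 0.4 to 0.85 m from the base axis. Payload 10.4 kg.
Tool frame: the origin (TCP) lies between the finger pads; the fingertips stand 17 mm ahead of it and the grasp point (between the pads) lies 2 mm behind it; z points along the fingers, y is the direction in which the jaws open and shut (so a half turn about z gives the same grasp; the last joint's range is limited). The gripper opens to 85 mm and grips with 20 to 120 N. Pads are 22 mm wide; open, the fingers measure 114 mm over their backs; the gripper's body (76 mm by 85 mm) begins 54 mm behind the grasp point. The pads swing forward as they close: fully open they stand 13 mm farther back than shut.
Start: joints at [1.103, 0.332, -0.065, 1.46, 0.022, 1.35, -0.088], TCP at [0.269, -0.564, 0.248] pointing down, gripper open.
Joint ranges: [-2.6, 2.6], [-0.5, 2.12], [-1.47, 1.34], [0.16, 2.42], [-1.27, 4.41], [0.06, 2.06], [-2.6, 2.6]. Speed limits (rad/s): [2.22, 2.22, 2.79, 2.79, 3.14, 3.14, 3.14].

### API

Orientations are given as a unit quaternion [x, y, z, w].
In Python, from workcell import manip gives the robot as it stands.
- The arm moves only by the tool jog_arm, never from a script. Its argument "steps" is one flat list of numbers, 5 for each row, row after row: the finger opening in m, from 0 to 0.0854, then the shift along the tool's x, y, z in m, then the turn about the tool's z in rad. In form: [gripper, x, y, z, twist, gripper, x, y, z, twist, ...]. A call has exactly 10 rows; each row is the pose to reach, as a shift and turn from the pose commanded when the call began, along the tool's axes at that moment; what a row does not reach only later rows make up. A row lasts 1/10 s, in which the tool goes at most 50 mm and 8.59 degrees, less where a joint would pass 70% of its speed; a pose out of reach is approached as far as the arm can. A call with a gripper value outside its range is refused whole. The fingers move at their own pace and stop on an object; "grip_force" is the grip in N (left out, the last holds). Time passes only in rows, so rows that repeat a pose let the fingers close, or fill a call up. It gives the time, the measured TCP pose, the force and the opening at its end, in the units of the state.
- manip.get_obs(): the state, without advancing time (a new reading comes with each control period).
- manip.camera(name): name is "side" or "top"; returns (picture, depth): 420x560x3 uint8, red, green, blue; 420x560 float32, m along the optical axis (not along the pixel's ray), 0 where there is no reading.
- manip.calibration(name): a dict with "mtx" (3x3 intrinsics, pixels), "world_to_cam" (4x4, takes a point from world to camera coordinates). Camera axes: x right, y down, z forward; pixel columns grow to the right and rows downward; lengths in m; the calibration is good to about 2 mm. A picture is of the moment at which its call begins. calibration takes no time and is no camera call.
- manip.hand_in(): hands the job in, once; it reports no verdict.
The state is a dict: "clock": time; "joint_pos": joint angles; "joint_velocities": joint speeds; "tau": joint torques, N m; "position": TCP position; "ee_rot": TCP orientation; "ft_force": force on the tool from outside, world axes, zero at the start; "torque": the same for the moment, N m; "grip_width": opening from 0.0 (shut) to 1.0 (fully open).
Only numpy, scipy, OpenCV 4.12 (cv2) and the standard library are available. Lean on these libraries where they do the work, as an engineer would, in place of code of your own. Each camera call takes 0.05 s, during which the arm holds its last target.

### The job

Load the full-length brass pin strip from the grey tray into the feeder magazine: push the blue spring follower back with the end of the strip until the strip drops in behind the red nose sill, flat on the channel floor, and let the spring hold it there. Then slide the yellow rail forward over the strip until it is fully home. Feel your way and press gently, never ramming the strip against the follower or forcing it into the channel, and leave the short strip and everything else where they are.

Things in the scene. Friction and masses are not known exactly. Their poses are not given: they have to be found in the camera images.
- strip_center (a point): centre (half-way up) of the full-length strip of joined brass pins with a copper-coloured top band: 140 mm long (its x), 14 mm wide (y), 28 mm tall, about 70 g, upright on the grey tray (its floor 4 mm above the bench); either end may go first. Grasp across its 14 mm width at the middle, fingertips about 15 mm below its top
- channel (a point): point on the channel floor (30 mm above the bench) on its centre line, near the nose. x runs along the channel out over the nose, y across, z up. Channel open on top, 16.5 mm wide; walls 14 mm high plus lips flared outward to 18 mm that guide in a strip up to 4 mm off-centre; walls at x -20 to +48 and -98 to -260 mm, a gap for fingers between. Loaded, the strip's centre is at z +14 mm
- magazine: the whole feeder magazine, fixed to the bench (dark steel base 330 x 90 mm); origin on the bench below channel, same axes. Its red sill and blue follower are set together on a slide clamped at an unknown s between -10 and +10 mm, which no reading gives: feel for it. The sill fills the channel from x = s to s + 34 mm, flat top 8 mm above the floor; its inner face (x = s) is the stop
- spring (a point): middle of the spring's fixed rear end plate, at x -257, y 0, z +13 mm of channel. The spring drives the blue follower (20 x 13 mm, top 28 mm above the floor): free, its face is at x = s - 120 mm and it pushes 3 N; at s - 140 (strip loaded) 7 N; at s - 144 it meets a solid stop, 8 N. Its place is not measured
- finger_gap (a point): middle of the gap in the walls, on the floor, at x -59 mm of channel. How to load: rest the strip's front part on the sill, its rear end ahead of the follower (strip centre near x -36 mm suits every s), push it towards -x; its front end clears the sill only 4 mm before the follower's solid stop. So feel that stop (slowly, 12 N will do), ease off 1 to 2 mm, let the strip down
- rail (a joint): yellow sliding rail (80 x 36 x 5 mm plate, underside 31 mm above the channel floor, between steel guide plates 38 mm high at y +/-24 mm): metres slid towards +x of channel, 0 = open (front edge at x -168 mm), 0.085 = fully home at a solid stop (front edge at x -83 mm, over the strip). Starts at 0 to 0.006. About 3 N of friction, stays where left, jams against a strip that is not down
- rail_grip (a point): centre of the rail's upright black grip tab: 24 mm long (x), 12 mm thick (y), 27 mm tall (top 13.5 mm above this point, yellow plate 13.5 mm below); it moves with the rail, axes as channel. Pinch it across y or push it from behind
- strip: the same full strip, but its origin is under its centre, axes as strip_center
- offcut: bystander: half-length strip of joined brass pins, 70 x 14 x 28 mm, on the tray beside the full strip; origin under its centre; leave it
- screwdriver: bystander: screwdriver lying beyond the magazine
- oil: bystander: white bottle with a red cap, 48 mm across, 120 mm tall; origin under its centre
- spool: bystander: white plastic spool, 80 mm across, 45 mm tall; origin under its centre
- wrench: bystander: steel wrench lying flat
- weight: bystander: small brass weight, 44 mm across, 52 mm tall; origin under its centre

How it is judged:
By the outcome, as a careful person would: the job done as asked, in the order asked, and still so for the second after the job is handed in, with the robot touching nothing.
It also fails if it takes over 64 s, if anything falls off the work surface, if the arm or the gripper's body presses on something with over 40 N, if the wrist force passes 120 N, or if a joint passes its speed limit or range.

## Working session

There is one attempt and no reset: what is moved stays moved. The work goes in short steps, Python scripts to look and compute and a tool call to move; the robot and the scene stay as the last step left them, time stands still between calls to the robot, and variables do not carry over. Pictures are saved under pics/ and viewed, and the job is handed in when it is done.

Besides the shell and the picture viewer there is one more tool, called after "Request:" by a JSON object that holds its "fn" and its "kwargs", one argument or row to a line. jog_arm: Moves the arm, as the interface text tells. Its arguments: {"type":"object","properties":{"steps":{"type":"array"},"grip_force":{"type":"number"}},"required":["steps"]}

```bash
mkdir -p pics; cat > h.py <<'E'
import numpy as np, cv2
from workcell import manip
def grab(tag):
    for n in ("side","top"):
        p,d=manip.camera(n); np.savez(f"{tag}_{n}.npz",p=p,d=d); cv2.imwrite(f"pics/{tag}_{n}.png",p[:,:,::-1])
def load(tag,n):
    z=np.load(f"{tag}_{n}.npz"); return z['p'],z['d']
def cloud(tag,n):
    p,d=load(tag,n); c=manip.calibration(n); K=np.array(c['mtx']);T=np.linalg.inv(np.array(c['world_to_cam']))
    v,u=np.mgrid[:420,:560]
    X=np.stack([(u-K[0,2])/K[0,0]*d,(v-K[1,2])/K[1,1]*d,d,np.ones_like(d)],-1)@T.T
    return p,d,X[...,:3]
def ray(n,u,v,z):
    c=manip.calibration(n);K=np.array(c['mtx']);T=np.linalg.inv(np.array(c['world_to_cam']))
    r=T[:3,:3]@np.array([(u-K[0,2])/K[0,0],(v-K[1,2])/K[1,1],1]);o=T[:3,3]
    return o+r*(z-o[2])/r[2]
E
python3 - <<'E'
from h import *
grab("a")
o=manip.get_obs()
for k in o: print(k,np.round(o[k],4))
for n in("side","top"):
    c=manip.calibration(n); print(np.round(c['mtx'],1),np.round(c['world_to_cam'],3))
E
```

```text
clock 0.1
joint_pos [ 1.1034  0.3328 -0.0647  1.4608  0.0216  1.3499 -0.0885]
joint_velocities [ 0.0008 -0.0023  0.0001 -0.0036 -0.0004 -0.0007 -0.0017]
tau [ 8.00000e-04 -6.26748e+01  4.89000e-02 -3.92428e+01  1.62000e-02
  7.00000e-03 -0.00000e+00]
position [ 0.2688 -0.5639  0.2476]
ee_rot [ 9.754e-01  2.206e-01 -2.000e-04 -6.000e-04]
ft_force [ 0.2009  0.3202 -0.3568]
torque [ 0.0134  0.0082 -0.0224]
grip_width 1.0024
[[459.5   0.  271. ]
 [  0.  459.5 202. ]
 [  0.    0.    1. ]] [[-0.71  -0.704 -0.016  0.458]
 [-0.408  0.43  -0.805  0.263]
 [ 0.574 -0.565 -0.592  0.867]
 [ 0.     0.     0.     1.   ]]
[[514.2   0.  279. ]
 [  0.  514.2 214.7]
 [  0.    0.    1. ]] [[ 0.006 -1.    -0.004  0.055]
 [-0.991 -0.005 -0.132  0.558]
 [ 0.132  0.005 -0.991  1.395]
 [ 0.     0.     0.     1.   ]]
```

View pics/a_side.png

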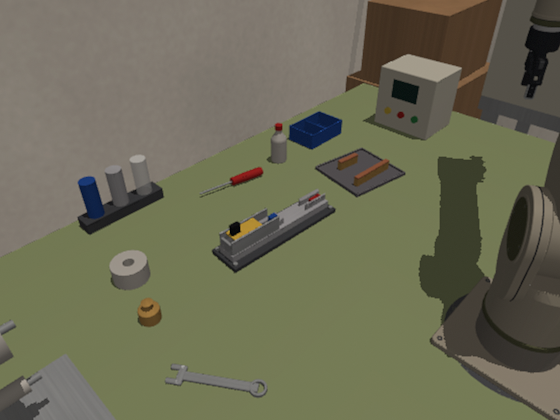

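View pics/a_top.png

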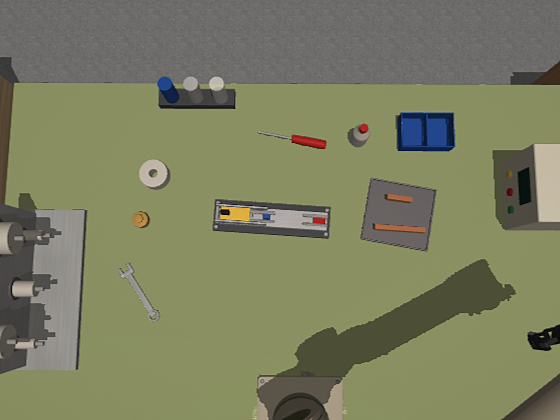

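```bash
python3 - <<'E'
from h import *
p,d=load("a","top"); 
z=cv2.resize(p[190:250,205:340],None,fx=5.9,fy=5.9,interpolation=cv2.INTER_CUBIC); cv2.imwrite("pics/z1.png",z[:,:,::-1])
z=cv2.resize(p[170:260,350:450],None,fx=6,fy=6,interpolation=cv2.INTER_CUBIC); cv2.imwrite("pics/z2.png",z[:,:,::-1])
p,d=load("a","side"); 
z=cv2.resize(p[180:270,205:345],None,fx=5.7,fy=5.7,interpolation=cv2.INTER_CUBIC); cv2.imwrite("pics/z3.png",z[:,:,::-1])
E
```

```text
(no output)
```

View pics/z1.png

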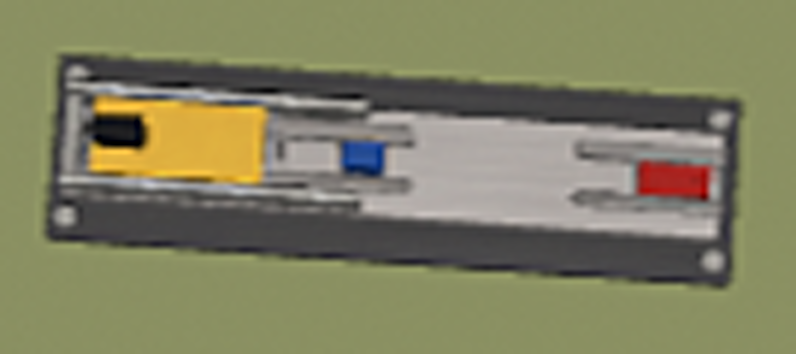

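View pics/z2.png

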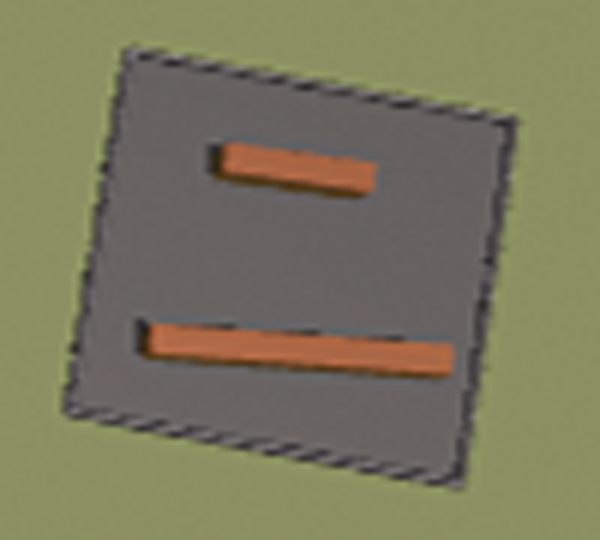

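View pics/z3.png

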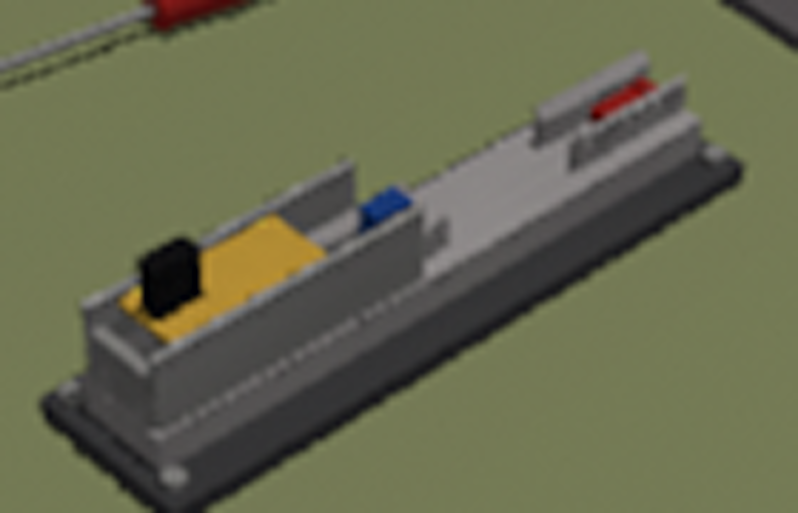

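```bash
cat > m.py <<'E'
from h import *
def mask(tag,n,kind,box=None):
    p,d=load(tag,n); hsv=cv2.cvtColor(p,cv2.COLOR_RGB2HSV); h,s,v=[hsv[...,i].astype(int) for i in range(3)]
    m={'y':(h>17)&(h<30)&(s>150)&(v>120),'b':(h>100)&(h<125)&(s>120)&(v>80),'r':((h<4)|(h>175))&(s>150)&(v>90),
       'c':(h>5)&(h<15)&(s>110)&(v>130),'k':(v<40)}[kind]
    m=m.astype(np.uint8)
    if box: 
        q=np.zeros_like(m);u0,v0,u1,v1=box;q[v0:v1,u0:u1]=m[v0:v1,u0:u1];m=q
    return m
def rect(tag,n,kind,z,box):
    m=mask(tag,n,kind,box); cs,_=cv2.findContours(m,cv2.RETR_EXTERNAL,cv2.CHAIN_APPROX_NONE)
    nn,l,st,ce=cv2.connectedComponentsWithStats(m); i=1+np.argmax(st[1:,4]); vs,us=np.nonzero(l==i)
    P=np.array([ray(n,u,v,z)[:2] for u,v in zip(us,vs)])
    c=P.mean(0);w,V=np.linalg.eigh(np.cov((P-c).T)); ax=V[:,1]; 
    if ax[1]>0: ax=-ax
    L=np.sqrt(12*w)
    return c,np.degrees(np.arctan2(ax[1],ax[0])),L[::-1],len(us)
E
python3 - <<'E'
from m import *
bm=(205,190,340,250)
for nm,n,k,z,b in [('yel','top','y',.066,bm),('blue','top','b',.058,bm),('red','top','r',.038,bm),('black','top','k',.093,(215,205,235,220)),('strip','top','c',.032,(365,215,440,245)),('off','top','c',.032,(365,180,440,210)),
 ('black','side','k',.08,(228,215,245,240))]:
    r=rect('a',n,k,z,b); print(nm,n,np.round(r[0],4),round(r[1],2),np.round(r[2],4),r[3])
# base edges: from depth height map
p,d,X=cloud('a','top')
for nm,lo,hi in [('dark?',.006,.028),('floor',.028,.033),('wall',.035,.075)]:
    m=(X[...,2]>lo)&(X[...,2]<hi); m[:190]=0;m[250:]=0;m[:,:205]=0;m[:,340:]=0
    q=X[m];
    if len(q)>5: print(nm,len(q),cv2.minAreaRect((q[:,:2]*1000).astype(np.float32)),np.median(q[:,2]))
np.set_printoptions(linewidth=250)
print((X[196:245:2,212:332:6,2]*1000).round().astype(int))
E
```

```text
yel top [0.5562 0.1746] -91.22 [0.0733 0.0374] 318
blue top [0.5513 0.0933] -100.62 [0.0193 0.0127] 32
red top [ 0.5428 -0.0519] -93.48 [0.0343 0.0148] 63
black top [0.5566 0.2041] -94.83 [0.022  0.0131] 40
strip top [ 0.5233 -0.278 ] -93.73 [0.1408 0.0138] 249
off top [ 0.6088 -0.2799] -97.46 [0.0703 0.0137] 118
black side [0.5574 0.2031] -49.8 [0.0408 0.0206] 110
dark? 1918 ((548.1783447265625, 76.2973403930664), (169.15347290039062, 370.8690490722656), 0.2361593097448349) 0.012096017055479136
floor 514 ((550.7410278320312, 81.48306274414062), (308.87176513671875, 50.418556213378906), 86.52598571777344) 0.030074152428126832
wall 1060 ((551.392333984375, 80.9791030883789), (306.9422912597656, 49.42634201049805), 86.48075103759766) 0.06024774666705346
[[  -1    0   -1    5   -3    4   -1    1    3    2    1   -3   -2   -3    1   -7    0    0   -2    0]
 [   5    0   -2   -2   -1    0    0   -4    1    1   -1    4    1    1    4   -2    5    0    0   -8]
 [  -4   11    5   12    3    0   -1   -1    0   -1    6    0    3   -5   -1   -6    3   -1    1   -3]
 [   1   15   11   10    9   
[... 1537 characters left out ...]
   -7    6    8   10   16   12    8   13   10   12    8    8   10    9   10    7]
 [   0    0   -8   -1    1   -4    0   -1   -7   -4    3   10   10    8    9    5   12   12   11   12]
 [  -2   -2    2   -7   -1    5    3    0   -3   -4   -3   -6   -4   -4    2   12   13    9   15   11]
 [  -5    1   -1   -5    4 1457    1    6    0    1   -7   -5    1   -3   -4   -3    2   -4   -1   -1]
 [   0    1   -5    1   -1    3   -1   -5    3   -1   -3   -3   -2    2    1   -8    2    0    4   -4]
 [  -3   -1    2   -3   -6   -2   -2    1   -3   -1   -3   -2    3    0    4   -3   -3    0    0   -3]
 [  -2   -5    4   -4   -1   -1   -7    2   -8  -10   -1    1   -4   -2    0    0   -5   -1    5    3]]
```

```bash
python3 - <<'E'
from m import *
p,d=load('a','top'); hsv=cv2.cvtColor(p,cv2.COLOR_RGB2HSV)
m=~((hsv[...,0]>28)&(hsv[...,0]<50)&(hsv[...,1]>60)); m=m.astype(np.uint8); q=np.zeros_like(m);q[190:250,205:340]=m[190:250,205:340]
n,l,st,ce=cv2.connectedComponentsWithStats(q);i=1+np.argmax(st[1:,4]);vs,us=np.nonzero(l==i)
P=np.array([ray('top',u,v,.012)[:2] for u,v in zip(us,vs)])*1000
print(cv2.minAreaRect(P.astype(np.float32)), len(us))
c=P.mean(0);w,V=np.linalg.eigh(np.cov((P-c).T));print(c,np.degrees(np.arctan2(V[0,1],V[1,1])),np.sqrt(12*w))
f=lambda zx,zy,z: np.round(ray('top',205+(zx+.5)/5.9-.5,190+(zy+.5)/5.9-.5,z)*1000,1)
for nm,a in {'wallfront start up':(577,150,.048),'down':(572,198,.048),'end up':(722,157,.048),'end dn':(720,210,.048),'rearwall end up':(412,136,.048),'dn':(410,186,.048),'gp up end':(368,106,.068),'gp dn end':(358,206,.068),'gp up st':(70,88,.068),'gpdn st':(62,182,.068),
 'red L':(637,180,.038),'red R':(709,183,.038),'blue L':(342,157,.058),'blue R':(383,160,.058),'yel front up':(268,108,.066),'yel front dn':(263,184,.066),'yel rear':(92,165,.066),'floor end':(722,185,.030)}.items(): print(nm,f(*a))
E
```

```text
Traceback (most recent call last):
  File "h.py", line 14, in ray
    c=manip.calibration(n);K=np.array(c['mtx']);T=np.linalg.inv(np.array(c['world_to_cam']))
ValueError: time passes only in moves, steps and waits
```

```bash
python3 - <<'E'
s=open('h.py').read()
s=s.replace("def grab","_C={}\ndef cal(n):\n    if n not in _C: _C[n]=manip.calibration(n)\n    return _C[n]\ndef grab",1).replace("c=manip.calibration(n)","c=cal(n)")
open('h.py','w').write(s)
E
cat > b.py <<'E'
from m import *
p,d=load('a','top'); hsv=cv2.cvtColor(p,cv2.COLOR_RGB2HSV)
m=~((hsv[...,0]>28)&(hsv[...,0]<50)&(hsv[...,1]>60)); m=m.astype(np.uint8); q=np.zeros_like(m);q[190:250,205:340]=m[190:250,205:340]
n,l,st,ce=cv2.connectedComponentsWithStats(q);i=1+np.argmax(st[1:,4]);vs,us=np.nonzero(l==i)
P=np.array([ray('top',u,v,.012)[:2] for u,v in zip(us,vs)])*1000
print(cv2.minAreaRect(P.astype(np.float32)), len(us))
c=P.mean(0);w,V=np.linalg.eigh(np.cov((P-c).T));print(c,np.degrees(np.arctan2(V[0,1],V[1,1])),np.sqrt(12*w))
f=lambda zx,zy,z: np.round(ray('top',205+(zx+.5)/5.9-.5,190+(zy+.5)/5.9-.5,z)*1000,1)
for nm,a in {'wallfront start up':(577,150,.048),'down':(572,198,.048),'end up':(722,157,.048),'end dn':(720,210,.048),'rearwall end up':(412,136,.048),'dn':(410,186,.048),'gp up end':(368,106,.068),'gp dn end':(358,206,.068),'gp up st':(70,88,.068),'gpdn st':(62,182,.068),
 'red L':(637,180,.038),'red R':(709,183,.038),'blue L':(342,157,.058),'blue R':(383,160,.058),'yel front up':(268,108,.066),'yel front dn':(263,184,.066),'yel rear':(92,165,.066),'floor end':(722,185,.030)}.items(): print(nm,f(*a))
E
python3 b.py
```

```text
((550.33935546875, 80.1744613647461), (328.56298828125, 90.02249908447266), 86.32345581054688) 3652
[550.11244271  80.17004308] 3.6690018122898067 [ 89.9510239  328.28192039]
wallfront start up [555.3  -6.4  48. ]
down [532.7  -4.1  48. ]
end up [552.4 -74.3  48. ]
end dn [527.4 -73.2  48. ]
rearwall end up [561.5  70.9  48. ]
dn [537.9  71.7  48. ]
gp up end [572.7  91.1  68. ]
gp dn end [526.1  95.3  68. ]
gp up st [580.4 229.3  68. ]
gpdn st [536.5 232.   68. ]
red L [542.5 -35.1  38. ]
red R [541.3 -69.   38. ]
blue L [550.1 103.3  58. ]
blue R [548.8  84.2  58. ]
yel front up [571.8 137.5  66. ]
yel front dn [536.3 139.3  66. ]
yel rear [544.8 218.6  66. ]
floor end [541.3 -75.8  30. ]
```

Request:
{"fn": "jog_arm", "kwargs": {
  "steps": [0.06, 0.03, -0.012, 0, -0.1, 0.06, 0.07, -0.03, 0.01, -0.24, 0.06, 0.11, -0.047, 0.02, -0.38, 0.06, 0.15, -0.063, 0.04, -0.52, 0.06, 0.19, -0.08, 0.06, -0.66, 0.06, 0.23, -0.097, 0.07, -0.8, 0.06, 0.27, -0.114, 0.08, -0.94, 0.06, 0.31, -0.131, 0.09, -1.061, 0.06, 0.34, -0.144, 0.1, -1.061, 0.06, 0.3528, -0.1486, 0.11, -1.061],
  "grip_force": 30
}}

```text
clock: 1.1
position: [0.5255, -0.2744, 0.1377]
ee_rot: [0.728, 0.685, 0.001, -0.0]
ft_force: [-0.4, -0.6, -1.2]
grip_width: 0.701
```

Request:
{"fn": "jog_arm", "kwargs": {
  "steps": [0.04, 0, 0, 0, 0, 0.04, 0, 0, 0, 0, 0.04, 0, 0, 0, 0, 0.04, 0, 0, 0, 0, 0.04, 0, 0, 0, 0, 0.04, 0, 0, 0, 0, 0.04, 0, 0, 0, 0, 0.04, 0, 0, 0, 0, 0.04, 0, 0, 0, 0, 0.04, 0, 0, 0, 0]
}}

```text
clock: 2.1
position: [0.5235, -0.2782, 0.1383]
ee_rot: [0.73, 0.684, -0.0, 0.0]
ft_force: [-0.3, -0.1, -0.3]
grip_width: 0.47
```

```bash
cat > st.py <<'E'
from h import *
from scipy.spatial.transform import Rotation as R
def st():
    o=manip.get_obs(); r=R.from_quat(o['ee_rot']).as_matrix()
    P=np.array(o['position']); O=np.array([.5432,-.026,.03]); a=np.radians(-93.55); ex=np.array([np.cos(a),np.sin(a),0]);ey=np.array([-np.sin(a),np.cos(a),0])
    D=P-O
    print('t',o['clock'],'P',np.round(P*1000,1),'xang',round(np.degrees(np.arctan2(r[1,0],r[0,0])),2),'z',np.round(r[:,2],4),'F',np.round(o['ft_force'],1),'T',np.round(o['torque'],2),'g',round(float(o['grip_width'])*85.4,1))
    print(' channel coords TCP mm',np.round([D@ex*1000,D@ey*1000,D[2]*1000],1))
    return o
if __name__=='__main__': st(); 
E
python3 st.py; python3 -c "
from h import *
grab('b')
p,d=load('b','top');z=cv2.resize(p[170:260,350:450],None,fx=6,fy=6,interpolation=cv2.INTER_CUBIC); cv2.imwrite('pics/zb.png',z[:,:,::-1])"
```

```text
t 2.1 P [ 523.5 -278.2  138.3] xang 86.28 z [ 0. -0. -1.] F [-0.3 -0.1 -0.3] T [0.01 0.   0.04] g 40.1
 channel coords TCP mm [253.   -4.  108.3]
```

View pics/b_side.png

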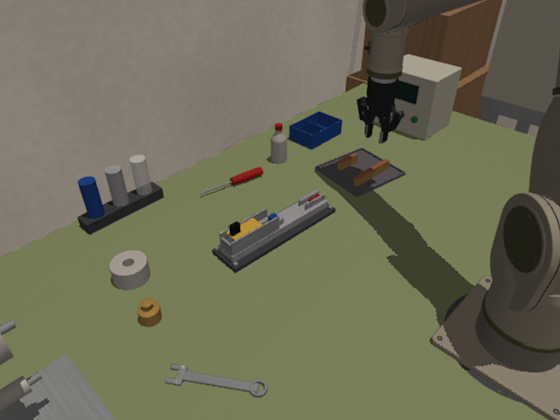

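Request:
{"fn": "jog_arm", "kwargs": {
  "steps": [0.04, 0, 0, 0.02, 0, 0.04, 0, 0, 0.04, 0, 0.04, 0, 0, 0.06, 0, 0.04, 0, 0, 0.08, 0, 0.04, 0, 0, 0.09, 0, 0.04, 0, 0, 0.1, 0, 0.04, 0, 0, 0.104, 0, 0.04, 0, 0, 0.104, 0, 0.03, 0, 0, 0.104, 0, 0.025, 0, 0, 0.104, 0]
}}

```text
clock: 3.2
position: [0.5239, -0.2785, 0.0351]
ee_rot: [0.73, 0.684, 0.0, 0.001]
ft_force: [0.1, 0.4, -0.2]
grip_width: 0.298
```

```bash
python3 st.py; python3 -c "
from h import *
grab('c')
p,d=load('c','side');z=cv2.resize(p[90:210,300:440],None,fx=5,fy=5,interpolation=cv2.INTER_CUBIC); cv2.imwrite('pics/zc.png',z[:,:,::-1])"
```

```text
t 3.2 P [ 523.9 -278.5   35.1] xang 86.27 z [ 1.e-03 -6.e-04 -1.e+00] F [ 0.1  0.4 -0.2] T [ 0.03 -0.05  0.01] g 25.4
 channel coords TCP mm [253.2  -3.6   5.1]
```

View pics/zc.png

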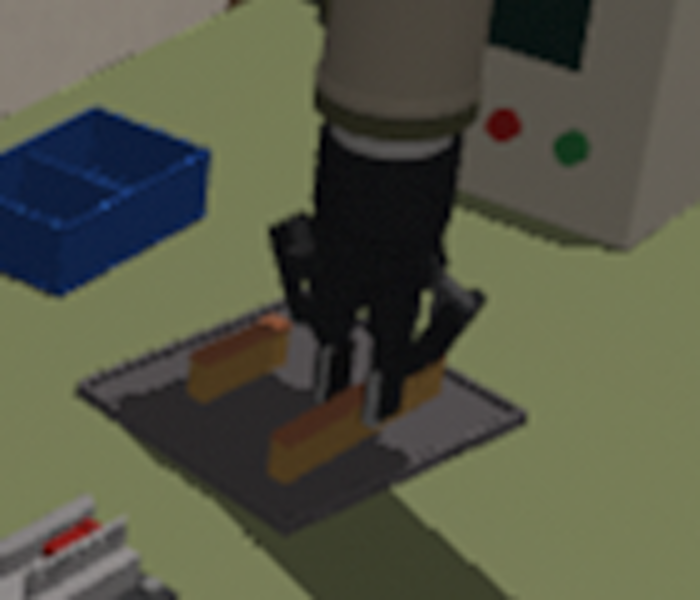

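Request:
{"fn": "jog_arm", "kwargs": {
  "steps": [0.02, 0, 0, 0, 0, 0.016, 0, 0, 0, 0, 0.012, 0, 0, 0, 0, 0.01, 0, 0, 0, 0, 0.01, 0, 0, 0, 0, 0.01, 0, 0, 0, 0, 0.01, 0, 0, 0, 0, 0.01, 0, 0, 0, 0, 0.01, 0, 0, 0, 0, 0.01, 0, 0, 0, 0],
  "grip_force": 40
}}

```text
clock: 4.3
position: [0.5236, -0.2783, 0.0346]
ee_rot: [0.73, 0.684, 0.0, 0.0]
ft_force: [-2.1, -0.0, 5.6]
grip_width: 0.149
```

```bash
python3 st.py; python3 -c "
from h import *
grab('d')
p,d=load('d','side');z=cv2.resize(p[90:210,300:440],None,fx=5,fy=5,interpolation=cv2.INTER_CUBIC); cv2.imwrite('pics/zd.png',z[:,:,::-1])"
```

```text
t 4.3 P [ 523.6 -278.3   34.6] xang 86.27 z [ 3.e-04 -2.e-04 -1.e+00] F [-2.1 -0.   5.6] T [ 0.11  0.34 -0.01] g 12.7
 channel coords TCP mm [253.1  -3.9   4.6]
```

View pics/zd.png

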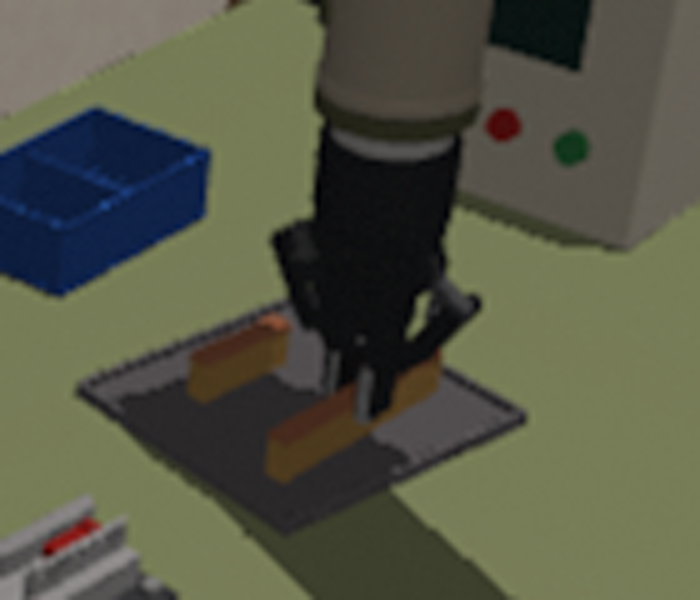

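Request:
{"fn": "jog_arm", "kwargs": {
  "steps": [0.01, 0, 0, -0.005, 0, 0.01, 0, 0, -0.02, 0, 0.01, 0, 0, -0.04, 0, 0.01, 0.03, 0, -0.07, 0, 0.01, 0.075, 0, -0.1, 0, 0.01, 0.12, 0, -0.11, 0, 0.01, 0.165, 0.001, -0.11, 0, 0.01, 0.21, 0.002, -0.11, -0.003, 0.01, 0.255, 0.003, -0.1, -0.003, 0.01, 0.285, 0.003, -0.08, -0.003]
}}

```text
clock: 5.4
position: [0.5462, 0.0097, 0.1167]
ee_rot: [0.728, 0.686, 0.002, 0.001]
ft_force: [0.1, -0.4, -0.9]
grip_width: 0.157
```

Request:
{"fn": "jog_arm", "kwargs": {
  "steps": [0.01, 0, 0, 0, 0, 0.01, 0, 0, 0, 0, 0.01, 0, 0, 0, 0, 0.01, 0, 0, 0, 0, 0.01, 0, 0, 0, 0, 0.01, 0, 0, 0, 0, 0.01, 0, 0, 0, 0, 0.01, 0, 0, 0, 0, 0.01, 0, 0, 0, 0, 0.01, 0, 0, 0, 0]
}}

```text
clock: 6.4
position: [0.545, 0.006, 0.1143]
ee_rot: [0.729, 0.685, -0.0, 0.0]
ft_force: [-0.1, -0.2, -0.7]
grip_width: 0.151
```

```bash
python3 st.py; python3 -c "
from h import *
grab('e')
p,d=load('e','side');z=cv2.resize(p[120:270,205:345],None,fx=4,fy=4,interpolation=cv2.INTER_CUBIC); cv2.imwrite('pics/ze.png',z[:,:,::-1])
p,d=load('e','top');z=cv2.resize(p[180:260,205:340],None,fx=5.9,fy=5.9,interpolation=cv2.INTER_CUBIC); cv2.imwrite('pics/ze2.png',z[:,:,::-1])"
```

```text
t 6.4 P [545.    6.  114.3] xang 86.46 z [ 0.e+00 -1.e-04 -1.e+00] F [-0.1 -0.2 -0.7] T [ 0.02 -0.01  0.01] g 12.9
 channel coords TCP mm [-32.   -0.2  84.3]
```

View pics/ze.png

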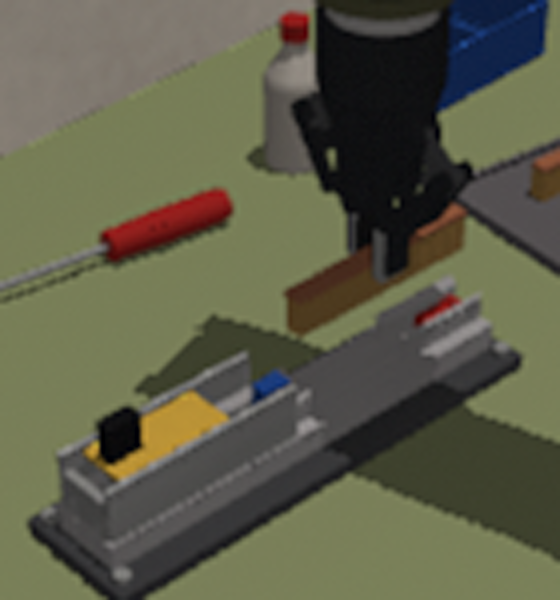

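View pics/ze2.png

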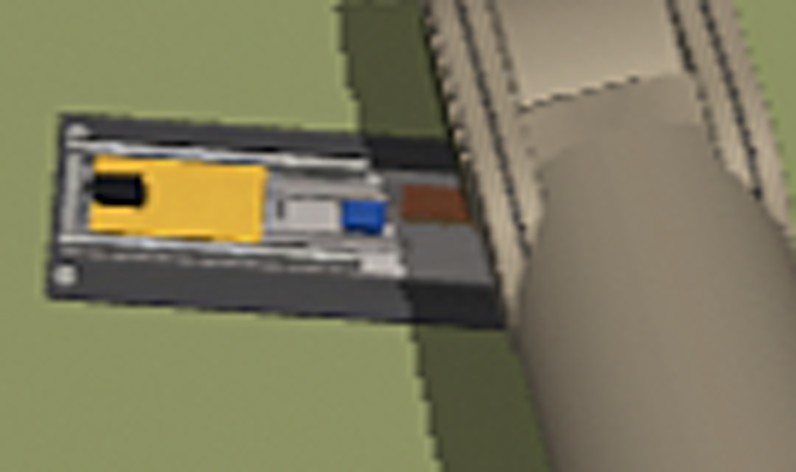

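```bash
python3 - <<'E'
from h import *
O=np.array([.5432,-.026,.03]); a=np.radians(-93.55); ex=np.array([np.cos(a),np.sin(a),0]);ey=np.array([-np.sin(a),np.cos(a),0])
def f(n,u0,v0,k,zx,zy,z):
    P=ray(n,u0+(zx+.5)/k-.5,v0+(zy+.5)/k-.5,z); return np.round([(P-O)@ex*1000,(P-O)@ey*1000],1)
print('strip tail up/dn',f('top',205,180,5.9,401,185,.112),f('top',205,180,5.9,401,220,.112))
print('side tail corner',f('side',205,120,4,287,290,.112),f('side',205,120,4,302,302,.112), 'bottom',f('side',205,120,4,304,333,.084))
print('blue front top',f('top',205,180,5.9,384,216,.058))
E
```

```text
strip tail up/dn [-101.6    7.8] [-100.5   -8. ]
side tail corner [-97.8   5.6] [-99.6  -9.3] bottom [-93.7  -4.4]
blue front top [-110.     0.2]
```

Request:
{"fn": "jog_arm", "kwargs": {
  "steps": [0.01, 0, 0, 0.01, 0, 0.01, 0, 0, 0.02, 0, 0.01, 0, 0, 0.026, 0, 0.01, 0, 0, 0.03, 0, 0.01, 0, 0, 0.033, 0, 0.01, 0, 0, 0.035, 0, 0.01, 0, 0, 0.037, 0, 0.01, 0, 0, 0.039, 0, 0.01, 0, 0, 0.04, 0, 0.01, 0, 0, 0.04, 0]
}}

```text
clock: 7.5
position: [0.5449, 0.006, 0.0742]
ee_rot: [0.729, 0.685, -0.0, 0.0]
ft_force: [0.1, 0.6, -0.2]
grip_width: 0.152
```

```bash
python3 st.py
```

```text
t 7.5 P [544.9   6.   74.2] xang 86.45 z [-0.e+00 -1.e-04 -1.e+00] F [ 0.1  0.6 -0.2] T [ 0.   -0.04  0.01] g 13.0
 channel coords TCP mm [-32.   -0.2  44.2]
```

Request:
{"fn": "jog_arm", "kwargs": {
  "steps": [0.01, 0, 0, 0.001, 0, 0.01, 0, 0, 0.0015, 0, 0.01, 0, 0, 0.002, 0, 0.01, 0, 0, 0.0025, 0, 0.01, 0, 0, 0.003, 0, 0.01, 0, 0, 0.0035, 0, 0.01, 0, 0, 0.004, 0, 0.01, 0, 0, 0.0045, 0, 0.01, 0, 0, 0.005, 0, 0.01, 0, 0, 0.005, 0]
}}

```text
clock: 8.5
position: [0.5449, 0.006, 0.0692]
ee_rot: [0.729, 0.685, -0.0, -0.0]
ft_force: [-0.2, -1.0, -0.4]
grip_width: 0.153
```

```bash
python3 st.py
```

```text
t 8.5 P [544.9   6.   69.2] xang 86.45 z [-1.e-04 -0.e+00 -1.e+00] F [-0.2 -1.  -0.4] T [-0.    0.01 -0.03] g 13.1
 channel coords TCP mm [-32.   -0.2  39.2]
```

Request:
{"fn": "jog_arm", "kwargs": {
  "steps": [0.01, 0, 0, 0.0003, 0, 0.01, 0, 0, 0.0005, 0, 0.01, 0, 0, 0.0007, 0, 0.01, 0, 0, 0.0009, 0, 0.01, 0, 0, 0.0011, 0, 0.01, 0, 0, 0.0013, 0, 0.01, 0, 0, 0.0015, 0, 0.01, 0, 0, 0.0015, 0, 0.01, 0, 0, 0.0015, 0, 0.01, 0, 0, 0.0015, 0]
}}

```text
clock: 9.5
position: [0.5451, 0.0061, 0.068]
ee_rot: [0.729, 0.685, 0.0, 0.0]
ft_force: [-1.4, 1.0, 5.5]
grip_width: 0.157
```

```bash
python3 st.py
```

```text
t 9.5 P [545.1   6.1  68. ] xang 86.45 z [ 3.e-04 -0.e+00 -1.e+00] F [-1.4  1.   5.5] T [ 0.03  0.49 -0.02] g 13.4
 channel coords TCP mm [-32.1  -0.1  38. ]
```

Request:
{"fn": "jog_arm", "kwargs": {
  "steps": [0.01, 0, 0, -0.0004, 0, 0.01, 0, 0, -0.0008, 0, 0.01, 0.001, 0, -0.0008, 0, 0.01, 0.002, 0, -0.0008, 0, 0.01, 0.003, 0, -0.0008, 0, 0.01, 0.004, 0, -0.0008, 0, 0.01, 0.005, 0, -0.0008, 0, 0.01, 0.006, 0, -0.0008, 0, 0.01, 0.007, 0, -0.0008, 0, 0.01, 0.007, 0, -0.0008, 0]
}}

```text
clock: 10.5
position: [0.5454, 0.0132, 0.0686]
ee_rot: [0.729, 0.685, 0.0, -0.0]
ft_force: [-0.3, -0.8, -0.8]
grip_width: 0.148
```

```bash
python3 st.py
```

```text
t 10.5 P [545.4  13.2  68.6] xang 86.46 z [ 0.e+00  1.e-04 -1.e+00] F [-0.3 -0.8 -0.8] T [ 0.05  0.03 -0.03] g 12.6
 channel coords TCP mm [-39.3  -0.2  38.6]
```

Request:
{"fn": "jog_arm", "kwargs": {
  "steps": [0.01, 0.001, 0, 0, 0, 0.01, 0.002, 0, 0, 0, 0.01, 0.003, 0, 0, 0, 0.01, 0.004, 0, 0, 0, 0.01, 0.005, 0, 0, 0, 0.01, 0.006, 0, 0, 0, 0.01, 0.007, 0, 0, 0, 0.01, 0.008, 0, 0, 0, 0.01, 0.008, 0, 0, 0, 0.01, 0.008, 0, 0, 0]
}}

```text
clock: 11.5
position: [0.5459, 0.0209, 0.0686]
ee_rot: [0.729, 0.685, -0.0, 0.0]
ft_force: [-0.8, -3.6, -0.6]
grip_width: 0.153
```

```bash
python3 st.py
```

```text
t 11.5 P [545.9  20.9  68.6] xang 86.45 z [ 1.e-04 -1.e-04 -1.e+00] F [-0.8 -3.6 -0.6] T [-0.87  0.09  0.01] g 13.1
 channel coords TCP mm [-47.   -0.2  38.6]
```

Request:
{"fn": "jog_arm", "kwargs": {
  "steps": [0.01, 0.001, 0, 0, 0, 0.01, 0.002, 0, 0, 0, 0.01, 0.003, 0, 0, 0, 0.01, 0.004, 0, 0, 0, 0.01, 0.005, 0, 0, 0, 0.01, 0.006, 0, 0, 0, 0.01, 0.007, 0, 0, 0, 0.01, 0.008, 0, 0, 0, 0.01, 0.009, 0, 0, 0, 0.01, 0.009, 0, 0, 0]
}}

```text
clock: 12.5
position: [0.5465, 0.0297, 0.0686]
ee_rot: [0.729, 0.685, -0.0, 0.0]
ft_force: [-1.2, -5.2, -0.5]
grip_width: 0.148
```

```bash
python3 st.py
```

```text
t 12.5 P [546.5  29.7  68.6] xang 86.44 z [ 0.e+00 -5.e-04 -1.e+00] F [-1.2 -5.2 -0.5] T [-1.27  0.07 -0.01] g 12.6
 channel coords TCP mm [-55.8  -0.2  38.6]
```

Request:
{"fn": "jog_arm", "kwargs": {
  "steps": [0.01, 0.0005, 0, 0, 0, 0.01, 0.001, 0, 0, 0, 0.01, 0.0015, 0, 0, 0, 0.01, 0.002, 0, 0, 0, 0.01, 0.0025, 0, 0, 0, 0.01, 0.003, 0, 0, 0, 0.01, 0.0035, 0, 0, 0, 0.01, 0.004, 0, 0, 0, 0.01, 0.004, 0, 0, 0, 0.01, 0.004, 0, 0, 0]
}}

```text
clock: 13.5
position: [0.5467, 0.0333, 0.0686]
ee_rot: [0.729, 0.685, -0.0, 0.0]
ft_force: [0.3, -7.5, 0.2]
grip_width: 0.156
```

```bash
python3 st.py
```

```text
t 13.5 P [546.7  33.3  68.6] xang 86.42 z [-1.e-04 -8.e-04 -1.e+00] F [ 0.3 -7.5  0.2] T [-1.39  0.14 -0.04] g 13.3
 channel coords TCP mm [-59.4  -0.2  38.6]
```

Request:
{"fn": "jog_arm", "kwargs": {
  "steps": [0.01, 0.0005, 0, 0, 0, 0.01, 0.001, 0, 0, 0, 0.01, 0.0015, 0, 0, 0, 0.01, 0.002, 0, 0, 0, 0.01, 0.0025, 0, 0, 0, 0.01, 0.0025, 0, 0, 0, 0.01, 0.0025, 0, 0, 0, 0.01, 0.0025, 0, 0, 0, 0.01, 0.0025, 0, 0, 0, 0.01, 0.0025, 0, 0, 0]
}}

```text
clock: 14.5
position: [0.5468, 0.0357, 0.0685]
ee_rot: [0.729, 0.685, -0.0, 0.0]
ft_force: [-0.3, -7.2, 0.1]
grip_width: 0.154
```

```bash
python3 st.py
```

```text
t 14.5 P [546.8  35.7  68.5] xang 86.42 z [-2.e-04 -9.e-04 -1.e+00] F [-0.3 -7.2  0.1] T [-1.52  0.15 -0.02] g 13.2
 channel coords TCP mm [-61.8  -0.2  38.5]
```

Request:
{"fn": "jog_arm", "kwargs": {
  "steps": [0.01, 0.0003, 0, 0, 0, 0.01, 0.0006, 0, 0, 0, 0.01, 0.0009, 0, 0, 0, 0.01, 0.0012, 0, 0, 0, 0.01, 0.0015, 0, 0, 0, 0.01, 0.0015, 0, 0, 0, 0.01, 0.0015, 0, 0, 0, 0.01, 0.0015, 0, 0, 0, 0.01, 0.0015, 0, 0, 0, 0.01, 0.0015, 0, 0, 0]
}}

```text
clock: 15.5
position: [0.5469, 0.037, 0.0686]
ee_rot: [0.729, 0.685, -0.0, 0.0]
ft_force: [0.3, -5.8, 0.4]
grip_width: 0.147
```

```bash
python3 st.py
```

```text
t 15.5 P [546.9  37.   68.6] xang 86.41 z [-2.0e-04 -1.1e-03 -1.0e+00] F [ 0.3 -5.8  0.4] T [-1.57  0.13  0.04] g 12.6
 channel coords TCP mm [-63.1  -0.2  38.6]
```

Request:
{"fn": "jog_arm", "kwargs": {
  "steps": [0.01, 0.0003, 0, 0, 0, 0.01, 0.0006, 0, 0, 0, 0.01, 0.0009, 0, 0, 0, 0.01, 0.0012, 0, 0, 0, 0.01, 0.0015, 0, 0, 0, 0.01, 0.0015, 0, 0, 0, 0.01, 0.0015, 0, 0, 0, 0.01, 0.0015, 0, 0, 0, 0.01, 0.0015, 0, 0, 0, 0.01, 0.0015, 0, 0, 0]
}}

```text
clock: 16.5
position: [0.547, 0.0384, 0.0686]
ee_rot: [0.729, 0.685, -0.001, 0.0]
ft_force: [-1.3, -7.7, 0.4]
grip_width: 0.149
```

```bash
python3 st.py
```

```text
t 16.5 P [547.   38.4  68.6] xang 86.4 z [-3.0e-04 -1.2e-03 -1.0e+00] F [-1.3 -7.7  0.4] T [-1.73  0.13  0.02] g 12.7
 channel coords TCP mm [-64.5  -0.2  38.6]
```

Request:
{"fn": "jog_arm", "kwargs": {
  "steps": [0.01, 0.0003, 0, 0, 0, 0.01, 0.0006, 0, 0, 0, 0.01, 0.0009, 0, 0, 0, 0.01, 0.0012, 0, 0, 0, 0.01, 0.0012, 0, 0, 0, 0.01, 0.0012, 0, 0, 0, 0.01, 0.0012, 0, 0, 0, 0.01, 0.0012, 0, 0, 0, 0.01, 0.0012, 0, 0, 0, 0.01, 0.0012, 0, 0, 0]
}}

```text
clock: 17.5
position: [0.547, 0.0389, 0.0685]
ee_rot: [0.729, 0.684, -0.001, 0.001]
ft_force: [-0.8, -9.3, 0.9]
grip_width: 0.152
```

```bash
python3 st.py
```

```text
t 17.5 P [547.   38.9  68.5] xang 86.37 z [-5.0e-04 -2.1e-03 -1.0e+00] F [-0.8 -9.3  0.9] T [-2.13  0.26  0.02] g 13.0
 channel coords TCP mm [-65.   -0.2  38.5]
```

Request:
{"fn": "jog_arm", "kwargs": {
  "steps": [0.01, 0.0002, 0, 0, 0, 0.01, 0.0004, 0, 0, 0, 0.01, 0.0006, 0, 0, 0, 0.01, 0.0006, 0, 0, 0, 0.01, 0.0006, 0, 0, 0, 0.01, 0.0006, 0, 0, 0, 0.01, 0.0006, 0, 0, 0, 0.01, 0.0006, 0, 0, 0, 0.01, 0.0006, 0, 0, 0, 0.01, 0.0006, 0, 0, 0]
}}

```text
clock: 18.5
position: [0.5471, 0.039, 0.0685]
ee_rot: [0.729, 0.684, -0.001, 0.001]
ft_force: [-0.7, -11.7, 1.3]
grip_width: 0.158
```

```bash
python3 st.py
```

```text
t 18.5 P [547.1  39.   68.5] xang 86.35 z [-6.0e-04 -2.6e-03 -1.0e+00] F [ -0.7 -11.7   1.3] T [-2.47  0.22  0.07] g 13.5
 channel coords TCP mm [-65.1  -0.2  38.5]
```

Request:
{"fn": "jog_arm", "kwargs": {
  "steps": [0.01, -0.0005, 0, 0, 0, 0.01, -0.001, 0, 0, 0, 0.01, -0.0015, 0, 0, 0, 0.01, -0.002, 0, 0, 0, 0.01, -0.0025, 0, 0, 0, 0.01, -0.0025, 0, 0, 0, 0.01, -0.0025, 0, 0, 0, 0.01, -0.0025, 0, 0.0005, 0, 0.01, -0.0025, 0, 0.001, 0, 0.01, -0.0025, 0, 0.001, 0]
}}

```text
clock: 19.5
position: [0.5471, 0.0378, 0.0678]
ee_rot: [0.729, 0.685, -0.0, 0.0]
ft_force: [-1.3, -7.6, 3.3]
grip_width: 0.151
```

```bash
python3 st.py
```

```text
t 19.5 P [547.1  37.8  67.8] xang 86.41 z [ 1.0e-04 -1.1e-03 -1.0e+00] F [-1.3 -7.6  3.3] T [-1.53  0.29  0.04] g 12.9
 channel coords TCP mm [-64.   -0.   37.8]
```

Request:
{"fn": "jog_arm", "kwargs": {
  "steps": [0.01, 0, 0, 0.0003, 0, 0.01, 0, 0, 0.0006, 0, 0.01, 0, 0, 0.0009, 0, 0.01, 0, 0, 0.0012, 0, 0.01, 0, 0, 0.0012, 0, 0.01, 0, 0, 0.0012, 0, 0.01, 0, 0, 0.0012, 0, 0.01, 0, 0, 0.0012, 0, 0.01, 0, 0, 0.0012, 0, 0.01, 0, 0, 0.0012, 0]
}}

```text
clock: 20.5
position: [0.5473, 0.0379, 0.0668]
ee_rot: [0.729, 0.685, -0.0, 0.001]
ft_force: [-1.4, -7.1, 3.4]
grip_width: 0.149
```

```bash
python3 st.py
```

```text
t 20.5 P [547.3  37.9  66.8] xang 86.41 z [ 6.0e-04 -1.1e-03 -1.0e+00] F [-1.4 -7.1  3.4] T [-1.5   0.26  0.05] g 12.7
 channel coords TCP mm [-64.    0.2  36.8]
```

Request:
{"fn": "jog_arm", "kwargs": {
  "steps": [0.01, 0, 0, 0.0003, 0, 0.01, 0, 0, 0.0006, 0, 0.01, 0, 0, 0.0009, 0, 0.01, 0, 0, 0.0012, 0, 0.01, 0, 0, 0.0015, 0, 0.01, 0, 0, 0.0018, 0, 0.01, 0, 0, 0.002, 0, 0.01, 0, 0, 0.002, 0, 0.01, 0, 0, 0.002, 0, 0.01, 0, 0, 0.002, 0]
}}

```text
clock: 21.5
position: [0.5474, 0.0379, 0.0649]
ee_rot: [0.729, 0.685, -0.0, 0.001]
ft_force: [-1.1, -8.2, 4.2]
grip_width: 0.155
```

```bash
python3 st.py;python3 -c "
from h import *
grab('f')
p,d=load('f','side');z=cv2.resize(p[150:270,205:345],None,fx=5,fy=5,interpolation=cv2.INTER_CUBIC); cv2.imwrite('pics/zf.png',z[:,:,::-1])"
```

```text
t 21.5 P [547.4  37.9  64.9] xang 86.4 z [ 8.e-04 -1.e-03 -1.e+00] F [-1.1 -8.2  4.2] T [-1.43  0.24 -0.01] g 13.2
 channel coords TCP mm [-64.1   0.3  34.9]
```

View pics/zf.png

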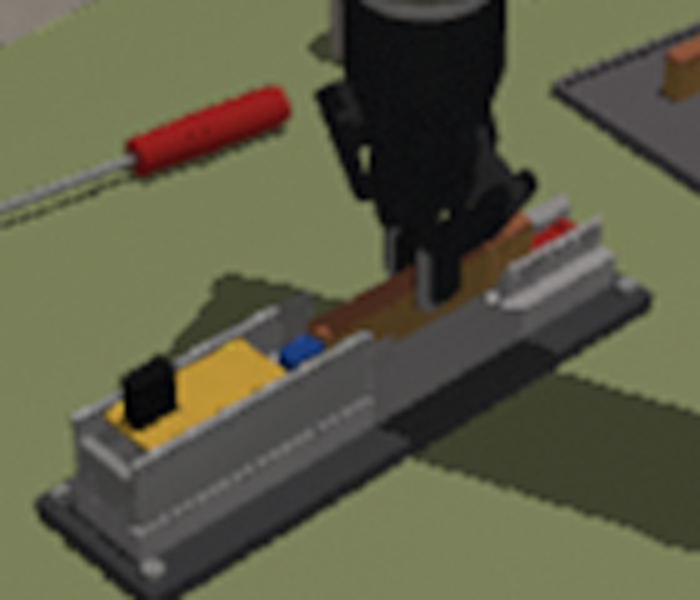

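Request:
{"fn": "jog_arm", "kwargs": {
  "steps": [0.01, 0, 0, 0.0004, 0, 0.01, 0, 0, 0.0008, 0, 0.01, 0, 0, 0.0012, 0, 0.01, 0, 0, 0.0016, 0, 0.01, 0, 0, 0.002, 0, 0.01, 0, 0, 0.0024, 0, 0.01, 0, 0, 0.0028, 0, 0.01, 0, 0, 0.003, 0, 0.01, 0, 0, 0.003, 0, 0.01, 0, 0, 0.003, 0]
}}

```text
clock: 22.6
position: [0.5475, 0.0379, 0.0619]
ee_rot: [0.729, 0.685, -0.0, 0.001]
ft_force: [-0.2, -7.6, 4.2]
grip_width: 0.155
```

```bash
python3 st.py
```

```text
t 22.6 P [547.5  37.9  61.9] xang 86.4 z [ 8.e-04 -1.e-03 -1.e+00] F [-0.2 -7.6  4.2] T [-1.45  0.18 -0.01] g 13.2
 channel coords TCP mm [-64.    0.3  31.9]
```

Request:
{"fn": "jog_arm", "kwargs": {
  "steps": [0.01, 0, 0, 0.0003, 0, 0.01, 0, 0, 0.0006, 0, 0.01, 0, 0, 0.0009, 0, 0.01, 0, 0, 0.0012, 0, 0.01, 0, 0, 0.0014, 0, 0.01, 0, 0, 0.0014, 0, 0.01, 0, 0, 0.0014, 0, 0.01, 0, 0, 0.0014, 0, 0.01, 0, 0, 0.0014, 0, 0.01, 0, 0, 0.0014, 0]
}}

```text
clock: 23.6
position: [0.5475, 0.038, 0.0606]
ee_rot: [0.729, 0.685, 0.0, 0.001]
ft_force: [-0.9, -7.4, 5.2]
grip_width: 0.154
```

```bash
python3 st.py
```

```text
t 23.6 P [547.5  38.   60.6] xang 86.4 z [ 0.001 -0.001 -1.   ] F [-0.9 -7.4  5.2] T [-1.5   0.27 -0.04] g 13.2
 channel coords TCP mm [-64.1   0.3  30.6]
```

Request:
{"fn": "jog_arm", "kwargs": {
  "steps": [0.01, 0, 0, 0.0002, 0, 0.01, 0, 0, 0.0004, 0, 0.01, 0, 0, 0.0006, 0, 0.01, 0, 0, 0.0006, 0, 0.01, 0, 0, 0.0006, 0, 0.01, 0, 0, 0.0006, 0, 0.01, 0, 0, 0.0006, 0, 0.01, 0, 0, 0.0006, 0, 0.01, 0, 0, 0.0006, 0, 0.01, 0, 0, 0.0006, 0]
}}

```text
clock: 24.6
position: [0.5475, 0.038, 0.0605]
ee_rot: [0.729, 0.685, -0.0, 0.001]
ft_force: [-3.5, -6.8, 11.3]
grip_width: 0.152
```

```bash
python3 st.py
```

```text
t 24.6 P [547.5  38.   60.5] xang 86.4 z [ 0.001  -0.0013 -1.    ] F [-3.5 -6.8 11.3] T [-1.6   0.88 -0.03] g 13.0
 channel coords TCP mm [-64.1   0.4  30.5]
```

Request:
{"fn": "jog_arm", "kwargs": {
  "steps": [0.01, 0, 0, -0.0004, 0, 0.01, -0.0004, 0, -0.0004, 0, 0.01, -0.0008, 0, -0.0004, 0, 0.01, -0.0012, 0, -0.0004, 0, 0.01, -0.0016, 0, -0.0004, 0, 0.01, -0.002, 0, -0.0004, 0, 0.01, -0.0024, 0, -0.0004, 0, 0.01, -0.0026, 0, -0.0004, 0, 0.01, -0.0026, 0, -0.0004, 0, 0.01, -0.0026, 0, -0.0004, 0]
}}

```text
clock: 25.6
position: [0.5474, 0.0362, 0.0606]
ee_rot: [0.729, 0.685, 0.0, 0.0]
ft_force: [-1.1, -5.3, 6.6]
grip_width: 0.151
```

```bash
python3 st.py
```

```text
t 25.6 P [547.4  36.2  60.6] xang 86.43 z [ 1.3e-03 -1.0e-04 -1.0e+00] F [-1.1 -5.3  6.6] T [-1.01  0.36 -0.08] g 12.9
 channel coords TCP mm [-62.3   0.4  30.6]
```

Request:
{"fn": "jog_arm", "kwargs": {
  "steps": [0.01, -0.0003, 0, 0, 0, 0.01, -0.0006, 0, 0, 0, 0.01, -0.0009, 0, 0, 0, 0.01, -0.0012, 0, 0, 0, 0.01, -0.0012, 0, 0, 0, 0.01, -0.0012, 0, 0, 0, 0.01, -0.0012, 0, 0, 0, 0.01, -0.0012, 0, 0, 0, 0.01, -0.0012, 0, 0, 0, 0.01, -0.0012, 0, 0, 0]
}}

```text
clock: 26.6
position: [0.5473, 0.0351, 0.0606]
ee_rot: [0.729, 0.685, 0.0, 0.0]
ft_force: [-1.9, -5.3, 5.9]
grip_width: 0.153
```

```bash
python3 st.py
```

```text
t 26.6 P [547.3  35.1  60.6] xang 86.44 z [ 0.0012 -0.     -1.    ] F [-1.9 -5.3  5.9] T [-0.96  0.3  -0.09] g 13.1
 channel coords TCP mm [-61.2   0.4  30.6]
```

Request:
{"fn": "jog_arm", "kwargs": {
  "steps": [0.01, -0.0003, 0, 0, 0, 0.01, -0.0006, 0, 0, 0, 0.01, -0.0009, 0, 0, 0, 0.01, -0.0009, 0, 0, 0, 0.01, -0.0009, 0, 0, 0, 0.01, -0.0009, 0, 0, 0, 0.01, -0.0009, 0, 0, 0, 0.01, -0.0009, 0, 0, 0, 0.01, -0.0009, 0, 0, 0, 0.01, -0.0009, 0, 0, 0]
}}

```text
clock: 27.6
position: [0.5473, 0.0346, 0.0606]
ee_rot: [0.729, 0.685, 0.001, 0.0]
ft_force: [-1.2, -3.9, 5.6]
grip_width: 0.147
```

```bash
python3 st.py
```

```text
t 27.6 P [547.3  34.6  60.6] xang 86.46 z [ 1.3e-03  5.0e-04 -1.0e+00] F [-1.2 -3.9  5.6] T [-0.7   0.36 -0.07] g 12.5
 channel coords TCP mm [-60.8   0.3  30.6]
```

Request:
{"fn": "jog_arm", "kwargs": {
  "steps": [0.014, 0, 0, 0, 0, 0.016, 0, 0, 0, 0, 0.02, 0, 0, 0, 0, 0.03, 0, 0, 0, 0, 0.035, 0, 0, 0, 0, 0.035, 0, 0, 0, 0, 0.035, 0, 0, -0.01, 0, 0.035, 0, 0, -0.03, 0, 0.035, 0, 0, -0.06, 0, 0.035, 0, 0, -0.08, 0],
  "grip_force": 20
}}

```text
clock: 28.6
position: [0.5473, 0.0343, 0.1424]
ee_rot: [0.729, 0.685, 0.001, 0.001]
ft_force: [-0.1, 0.3, -0.1]
grip_width: 0.413
```

```bash
python3 st.py;python3 -c "
from h import *
grab('g')
p,d=load('g','side');z=cv2.resize(p[150:270,205:345],None,fx=5,fy=5,interpolation=cv2.INTER_CUBIC); cv2.imwrite('pics/zg.png',z[:,:,::-1])
p,d=load('g','top');z=cv2.resize(p[180:260,205:340],None,fx=5.9,fy=5.9,interpolation=cv2.INTER_CUBIC); cv2.imwrite('pics/zg2.png',z[:,:,::-1])"
```

```text
t 28.6 P [547.3  34.3 142.4] xang 86.46 z [ 1.9e-03  2.0e-04 -1.0e+00] F [-0.1  0.3 -0.1] T [-0.06 -0.08  0.02] g 35.2
 channel coords TCP mm [-60.4   0.3 112.4]
```

View pics/zg.png

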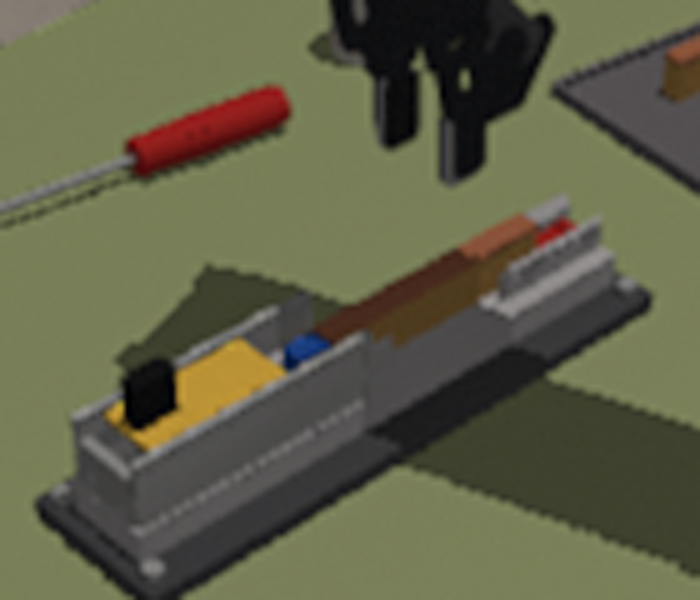

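View pics/zg2.png

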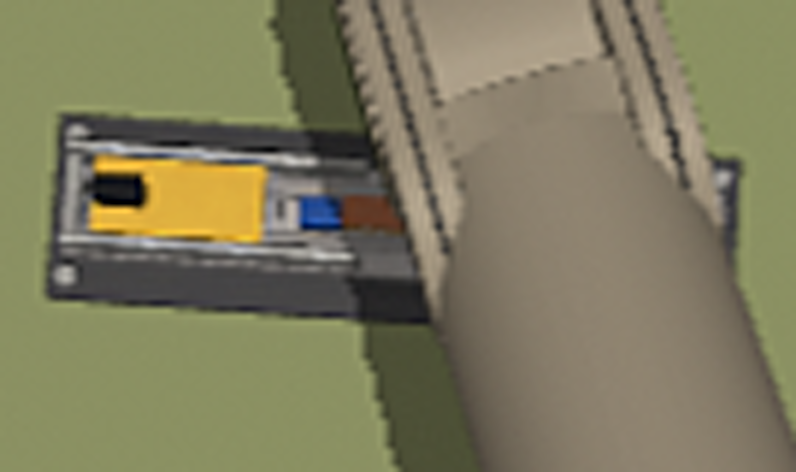

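```bash
python3 - <<'E'
from m import *
p,d,X=cloud('g','side'); O=np.array([.5432,-.026,.03]); a=np.radians(-93.55); ex=np.array([np.cos(a),np.sin(a),0]);ey=np.array([-np.sin(a),np.cos(a),0])
D=(X-O)*1000; cx,cy,cz=D@ex,D@ey,D[...,2]
hsv=cv2.cvtColor(p,cv2.COLOR_RGB2HSV); m=(hsv[...,0]<14)&(hsv[...,1]>120)&(abs(cy)<5)&(cz>18)&(d>0)
for lo,hi in [(-130,-100),(-100,-80),(-80,-60),(-60,-40),(-40,-20),(-20,0),(0,8)]:
    q=m&(cx>lo)&(cx<hi); print(lo,hi,q.sum(),np.round(np.median(cz[q]),1) if q.any() else '', np.round(np.median(cy[q]),1) if q.any() else '')
r=m&(cx>-150)&(cx<30); print('x ext',np.percentile(cx[r],[1,99]))
E
```

```text
-130 -100 26 29.1 -0.3
-100 -80 18 29.0 0.8
-80 -60 21 29.6 -0.5
-60 -40 18 28.3 -1.0
-40 -20 20 28.5 -0.8
-20 0 18 28.9 0.0
0 8 6 27.8 -0.6
x ext [-124.73889159    8.62217112]
```

Request:
{"fn": "jog_arm", "kwargs": {
  "steps": [0.035, 0.02, 0, 0, 0, 0.035, 0.05, 0, 0, 0, 0.035, 0.08, 0, 0, 0, 0.035, 0.11, 0, 0, 0, 0.035, 0.14, 0, 0, 0, 0.035, 0.16, 0, 0, 0, 0.035, 0.17, 0, 0, 0, 0.035, 0.17, 0, 0, 0, 0.035, 0.17, 0, 0.01, 0, 0.035, 0.17, 0, 0.01, 0]
}}

```text
clock: 29.7
position: [0.5569, 0.2015, 0.128]
ee_rot: [0.729, 0.684, -0.001, -0.0]
ft_force: [0.6, -0.9, 0.0]
grip_width: 0.412
```

```bash
python3 st.py;python3 -c "
from h import *
p,d=manip.camera('side');z=cv2.resize(p[150:270,185:325],None,fx=5,fy=5,interpolation=cv2.INTER_CUBIC); cv2.imwrite('pics/zh.png',z[:,:,::-1])"
```

```text
t 29.7 P [556.9 201.5 128. ] xang 86.34 z [-0.002  -0.0017 -1.    ] F [ 0.6 -0.9  0. ] T [-0.02  0.02  0.01] g 35.2
 channel coords TCP mm [-227.9   -0.4   98. ]
```

View pics/zh.png

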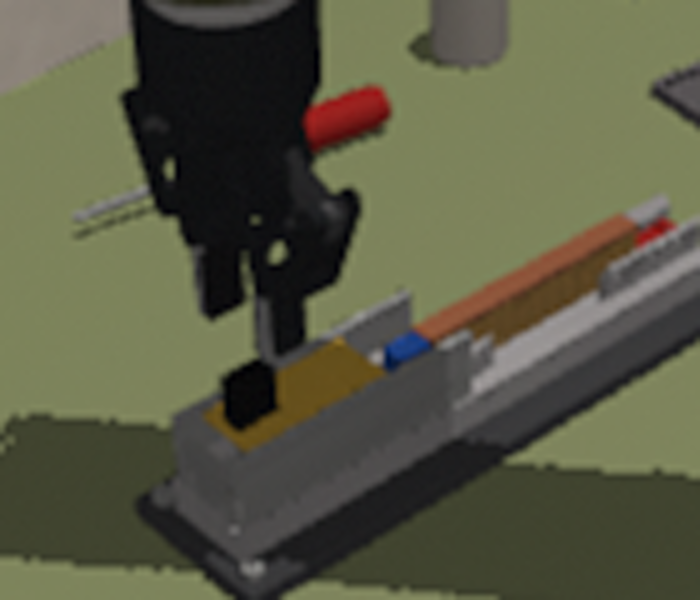

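Request:
{"fn": "jog_arm", "kwargs": {
  "steps": [0.035, 0, 0, 0, 0, 0.035, 0, 0, 0.006, 0, 0.035, 0, 0, 0.013, 0, 0.035, 0, 0, 0.02, 0, 0.035, 0, 0, 0.027, 0, 0.035, 0, 0, 0.032, 0, 0.035, 0, 0, 0.037, 0, 0.035, 0, 0, 0.037, 0, 0.035, 0, 0, 0.037, 0, 0.035, 0, 0, 0.037, 0]
}}

```text
clock: 30.75
position: [0.5575, 0.2038, 0.0931]
ee_rot: [0.729, 0.685, 0.0, 0.0]
ft_force: [-0.1, 0.4, -0.1]
grip_width: 0.408
```

```bash
python3 st.py;python3 -c "
from h import *
p,d=manip.camera('side');z=cv2.resize(p[150:270,185:325],None,fx=5,fy=5,interpolation=cv2.INTER_CUBIC); cv2.imwrite('pics/zi.png',z[:,:,::-1])"
```

```text
t 30.75 P [557.5 203.8  93.1] xang 86.45 z [ 6.e-04  2.e-04 -1.e+00] F [-0.1  0.4 -0.1] T [ 0.04 -0.03 -0.02] g 34.8
 channel coords TCP mm [-230.3    0.    63.1]
```

View pics/zi.png

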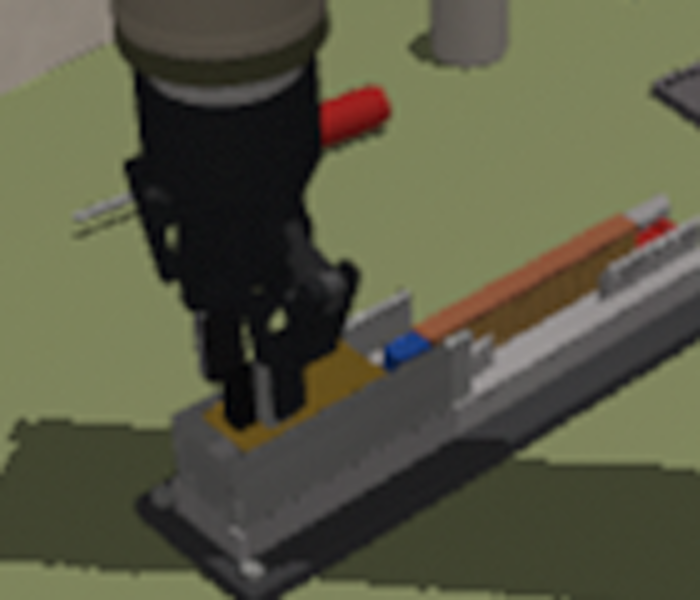

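Request:
{"fn": "jog_arm", "kwargs": {
  "steps": [0.025, 0, 0, 0, 0, 0.018, 0, 0, 0, 0, 0.012, 0, 0, 0, 0, 0.008, 0, 0, 0, 0, 0.008, 0, 0, 0, 0, 0.008, 0, 0, 0, 0, 0.008, 0, 0, 0, 0, 0.008, 0, 0, 0, 0, 0.008, -0.001, 0, 0, 0, 0.008, -0.002, 0, 0, 0],
  "grip_force": 30
}}

```text
clock: 31.8
position: [0.5568, 0.2028, 0.0929]
ee_rot: [0.728, 0.685, 0.0, -0.001]
ft_force: [-4.6, 3.6, 1.8]
grip_width: 0.13
```

```bash
python3 st.py
```

```text
t 31.8 P [556.8 202.8  92.9] xang 86.5 z [ 0.      0.0014 -1.    ] F [-4.6  3.6  1.8] T [ 0.65  0.84 -0.1 ] g 11.1
 channel coords TCP mm [-229.3   -0.6   62.9]
```

Request:
{"fn": "jog_arm", "kwargs": {
  "steps": [0.008, -0.003, -0.0008, 0, 0, 0.008, -0.007, -0.0008, 0, 0, 0.008, -0.011, -0.0008, 0, 0, 0.008, -0.015, -0.0008, 0, 0, 0.008, -0.019, -0.0008, 0, 0, 0.008, -0.023, -0.0008, 0, 0, 0.008, -0.027, -0.0008, 0, 0, 0.008, -0.031, -0.0008, 0, 0, 0.008, -0.034, -0.0008, 0, 0, 0.008, -0.036, -0.0008, 0, 0]
}}

```text
clock: 32.8
position: [0.5543, 0.1654, 0.0929]
ee_rot: [0.729, 0.685, 0.0, 0.0]
ft_force: [2.5, 2.8, 1.0]
grip_width: 0.131
```

```bash
python3 st.py
```

```text
t 32.8 P [554.3 165.4  92.9] xang 86.43 z [ 5.e-04 -1.e-04 -1.e+00] F [2.5 2.8 1. ] T [ 0.64 -0.42  0.02] g 11.2
 channel coords TCP mm [-191.7   -0.7   62.9]
```

Request:
{"fn": "jog_arm", "kwargs": {
  "steps": [0.008, -0.003, 0.0003, 0, 0, 0.008, -0.007, 0.0003, 0, 0, 0.008, -0.011, 0.0003, 0, 0, 0.008, -0.015, 0.0003, 0, 0, 0.008, -0.019, 0.0003, 0, 0, 0.008, -0.023, 0.0003, 0, 0, 0.008, -0.027, 0.0003, 0, 0, 0.008, -0.031, 0.0003, 0, 0, 0.008, -0.034, 0.0003, 0, 0, 0.008, -0.035, 0.0003, 0, 0]
}}

```text
clock: 33.8
position: [0.5522, 0.1303, 0.0929]
ee_rot: [0.729, 0.685, -0.0, 0.0]
ft_force: [-2.1, 3.8, 5.0]
grip_width: 0.132
```

```bash
python3 st.py
```

```text
t 33.8 P [552.2 130.3  92.9] xang 86.43 z [-2.e-04 -3.e-04 -1.e+00] F [-2.1  3.8  5. ] T [ 0.64  0.17 -0.03] g 11.2
 channel coords TCP mm [-156.6   -0.7   62.9]
```

Request:
{"fn": "jog_arm", "kwargs": {
  "steps": [0.008, -0.001, 0, 0, 0, 0.008, -0.002, 0, 0, 0, 0.008, -0.003, 0, 0, 0, 0.008, -0.004, 0, 0, 0, 0.008, -0.005, 0, 0, 0, 0.008, -0.006, 0, 0, 0, 0.008, -0.007, 0, 0, 0, 0.008, -0.008, 0, 0, 0, 0.008, -0.008, 0, 0, 0, 0.008, -0.008, 0, 0, 0]
}}

```text
clock: 34.8
position: [0.5517, 0.1227, 0.0928]
ee_rot: [0.729, 0.685, -0.0, 0.0]
ft_force: [-1.8, 2.3, 5.9]
grip_width: 0.137
```

```bash
python3 st.py
```

```text
t 34.8 P [551.7 122.7  92.8] xang 86.45 z [-2.e-04 -4.e-04 -1.e+00] F [-1.8  2.3  5.9] T [ 0.51  0.28 -0.07] g 11.7
 channel coords TCP mm [-148.9   -0.8   62.8]
```

Request:
{"fn": "jog_arm", "kwargs": {
  "steps": [0.008, -0.0005, 0, 0, 0, 0.008, -0.001, 0, 0, 0, 0.008, -0.0015, 0, 0, 0, 0.008, -0.002, 0, 0, 0, 0.008, -0.0025, 0, 0, 0, 0.008, -0.003, 0, 0, 0, 0.008, -0.003, 0, 0, 0, 0.008, -0.003, 0, 0, 0, 0.008, -0.003, 0, 0, 0, 0.008, -0.003, 0, 0, 0]
}}

```text
clock: 35.8
position: [0.5515, 0.1203, 0.0929]
ee_rot: [0.729, 0.685, 0.0, -0.0]
ft_force: [-0.5, 5.1, 4.2]
grip_width: 0.128
```

```bash
python3 st.py
```

```text
t 35.8 P [551.5 120.3  92.9] xang 86.47 z [ 1.e-04  5.e-04 -1.e+00] F [-0.5  5.1  4.2] T [ 1.07  0.18 -0.03] g 11.0
 channel coords TCP mm [-146.6   -0.8   62.9]
```

Request:
{"fn": "jog_arm", "kwargs": {
  "steps": [0.008, -0.0005, 0, 0, 0, 0.008, -0.001, 0, 0, 0, 0.008, -0.0015, 0, 0, 0, 0.008, -0.0015, 0, 0, 0, 0.008, -0.0015, 0, 0, 0, 0.008, -0.0015, 0, 0, 0, 0.008, -0.0015, 0, 0, 0, 0.008, -0.0015, 0, 0, 0, 0.008, -0.0015, 0, 0, 0, 0.008, -0.0015, 0, 0, 0]
}}

```text
clock: 36.8
position: [0.5515, 0.1203, 0.0929]
ee_rot: [0.728, 0.685, 0.001, -0.001]
ft_force: [0.6, 9.8, 2.7]
grip_width: 0.132
```

```bash
python3 st.py;python3 -c "
from h import *
grab('j')
p,d=load('j','side');z=cv2.resize(p[150:270,205:345],None,fx=5,fy=5,interpolation=cv2.INTER_CUBIC); cv2.imwrite('pics/zj.png',z[:,:,::-1])"
```

```text
t 36.8 P [551.5 120.3  92.9] xang 86.54 z [ 7.0e-04  2.3e-03 -1.0e+00] F [0.6 9.8 2.7] T [ 1.95 -0.15 -0.08] g 11.3
 channel coords TCP mm [-146.5   -0.8   62.9]
```

View pics/zj.png

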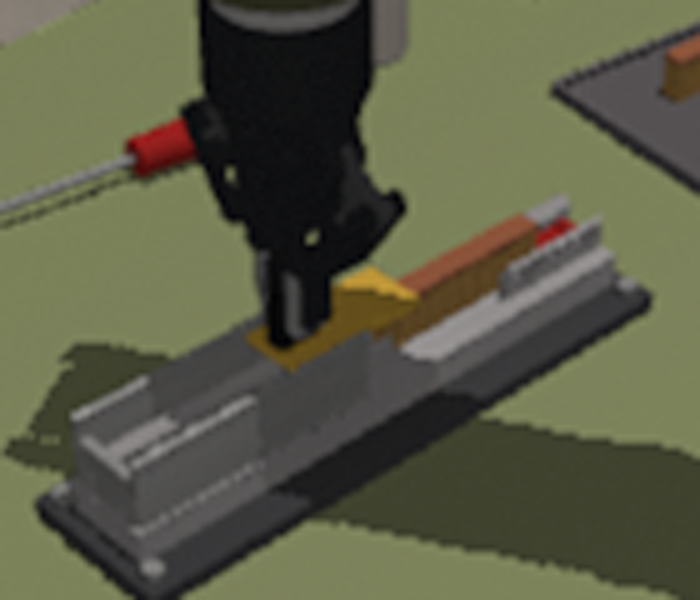

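Request:
{"fn": "jog_arm", "kwargs": {
  "steps": [0.008, 0.0006, 0, 0, 0, 0.008, 0.0012, 0, 0, 0, 0.012, 0.0012, 0, 0, 0, 0.018, 0.0012, 0, 0, 0, 0.028, 0.0012, 0, 0, 0, 0.035, 0.0012, 0, 0, 0, 0.035, 0.0012, 0, 0, 0, 0.035, 0.0012, 0, -0.01, 0, 0.035, 0.0012, 0, -0.04, 0, 0.035, 0.0012, 0, -0.08, 0]
}}

```text
clock: 37.9
position: [0.5505, 0.1193, 0.173]
ee_rot: [0.729, 0.685, -0.001, -0.001]
ft_force: [0.5, -1.0, 0.1]
grip_width: 0.408
```

Request:
{"fn": "jog_arm", "kwargs": {
  "steps": [0.035, 0, 0, -0.03, 0, 0.035, -0.03, -0.02, -0.04, 0, 0.035, -0.06, -0.05, -0.05, 0, 0.035, -0.09, -0.08, -0.05, 0, 0.035, -0.12, -0.1, -0.05, 0, 0.035, -0.16, -0.1, -0.05, 0, 0.035, -0.2, -0.1, -0.05, 0, 0.035, -0.23, -0.1, -0.05, 0, 0.035, -0.25, -0.1, -0.05, 0, 0.035, -0.25, -0.1, -0.05, 0]
}}

```text
clock: 38.9
position: [0.4358, -0.1265, 0.2234]
ee_rot: [0.73, 0.683, -0.0, 0.0]
ft_force: [-0.2, 0.0, 0.6]
grip_width: 0.41
```

```bash
python3 st.py;python3 -c "
from h import *
grab('k')
p,d=load('k','side');z=cv2.resize(p[150:270,205:345],None,fx=5,fy=5,interpolation=cv2.INTER_CUBIC); cv2.imwrite('pics/zk.png',z[:,:,::-1])
p,d=load('k','top');z=cv2.resize(p[180:260,205:340],None,fx=5.9,fy=5.9,interpolation=cv2.INTER_CUBIC); cv2.imwrite('pics/zk2.png',z[:,:,::-1])
E"
```

```text
t 38.9 P [ 435.8 -126.5  223.4] xang 86.21 z [ 5.e-04 -7.e-04 -1.e+00] F [-0.2  0.   0.6] T [-0.01  0.03  0.04] g 35.0
 channel coords TCP mm [ 107.  -101.   193.4]Traceback (most recent call last):
  File "<string>", line 6, in <module>
    E
NameError: name 'E' is not defined
```

View pics/k_top.png

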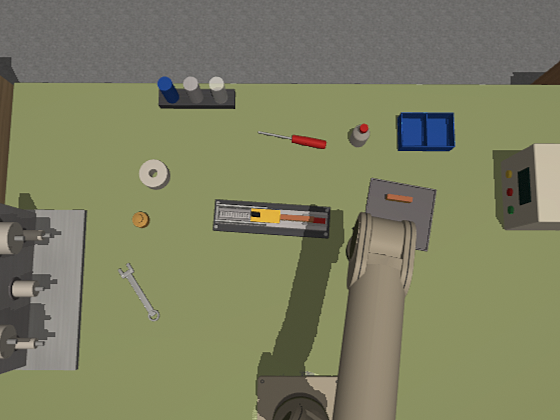

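View pics/zk.png

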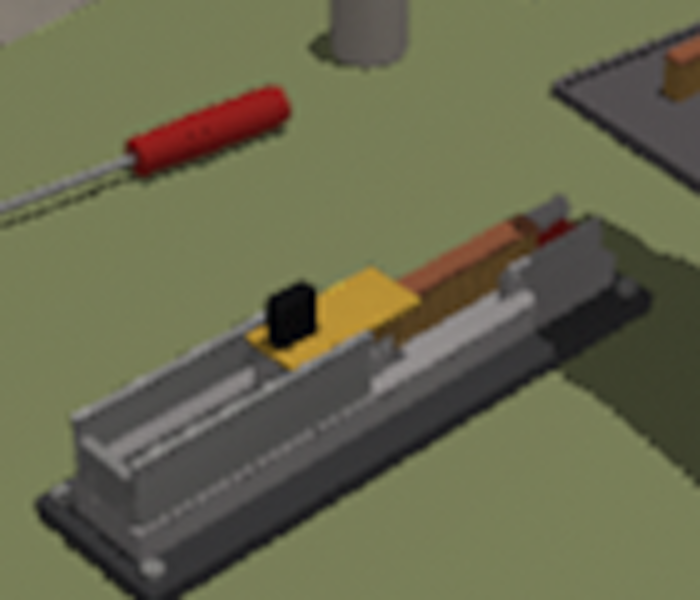

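View pics/zk2.png

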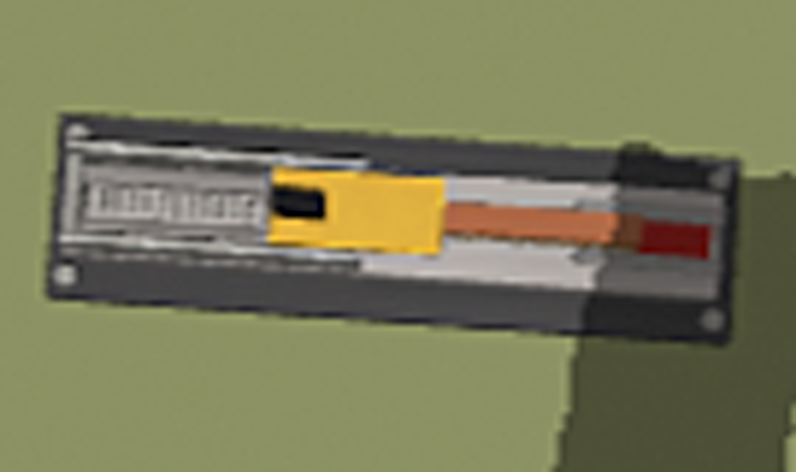

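```bash
python3 - <<'E'
from m import *
O=np.array([.5432,-.026,.03]); a=np.radians(-93.55); ex=np.array([np.cos(a),np.sin(a),0]);ey=np.array([-np.sin(a),np.cos(a),0])
for zx,zy,z in [(445,180,.066),(440,254,.066),(268,208,.066),(640,236,.038)]:
    P=ray('top',205+(zx+.5)/5.9-.5,180+(zy+.5)/5.9-.5,z); print(np.round([(P-O)@ex*1000,(P-O)@ey*1000],1))
p,d,X=cloud('k','top');D=(X-O)*1000; cx,cy,cz=D@ex,D@ey,D[...,2]
for lo,hi in [(-75,-55),(-55,-35),(-35,-15),(-15,5),(12,30)]:
    q=(cx>lo)&(cx<hi)&(abs(cy)<5)&(cz>5)&(d>0); print(lo,hi,q.sum(),np.median(cz[q]).round(1))
r=rect('k','top','c',.032,(365,180,440,210)); print('offcut',r[0])
E
```

```text
[-82.7  17.9]
[-82.7 -16.7]
[-163.5   -0.7]
[10.4  1.4]
-75 -55 29 27.9
-55 -35 30 27.4
-35 -15 34 27.0
-15 5 27 26.9
12 30 16 7.9
offcut [ 0.60885942 -0.27985922]
```

All checks agree: rail front edge at -82.7 mm (home is -83), strip top about 28 mm along its length, offcut unmoved. Handing in.

```bash
python3 -c "
from workcell import manip
print(manip.hand_in())"
```

```text
the job is handed in; nothing more can be done
None
```

The full-length strip is loaded in the feeder magazine and the yellow rail is slid fully home over it. I handed the job in at about 39 s of the 64 s limit, with the arm clear of everything.

- **Loading:** I rested the strip's front on the sill and pushed it back gently until it met the follower's solid stop, at about 12 N. I eased off about 1 mm, lowered it to the floor (11 N peak), let it come forward until it stopped against the sill, and released it. The stop it felt puts s at about +9 to +10 mm, which matches the camera.
- **Strip check:** depth readings put its top at 28 to 29 mm above the floor along its whole length before the rail moved, so it lies flat. Afterwards the uncovered part in front of the rail read 27 to 28 mm.
- **Rail check:** I slid it with about 3 N until it met the solid stop at about 10 N. The camera puts its front edge at x = -82.7 mm, against -83 mm for fully home.
- **Other items:** the short strip measures within a fraction of a millimetre of where it started. The other things look unmoved in the last top picture.

No checks failed. One disagreement of about a millimetre or less: with the strip half-lowered I felt a steady 4 N of rubbing, and I did not find out where it came from. The camera calibration is only good to about 2 mm, so I relied mainly on the felt stops.

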